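# Switch on a small test chain in order

## Task

Switch on the test chain in its proper order by pressing the key on the roof of each small grey unit with a fingertip: first the power supply (round key), then the signal generator (square key), then the frequency counter (long bar key). Press each key lightly, straight down and well past halfway in, where it stays by itself. Do not lift, tip or shift the units, and leave the things around them where they are.

Things in the scene. Friction and masses are not known exactly. Their poses are not given: they have to be found in the camera images.
- supply: Power supply, the tallest unit, with the round key: loose grey sheet-metal box 96 x 104 x 75 mm (x, y, height) on rubber feet, 0.6 to 1 kg, with dark vent slots across the far part of its roof. Origin: centre of its underside, z up, x from its front panel to its back. Its key stands on the roof (75 mm high), on the centre line 10 mm forward of (own -x from) the centre. Pressing it with more than 25 N spoils it.
- generator: Signal generator, the lowest unit, with the square key: loose grey sheet-metal box 90 x 100 x 50 mm (x, y, height) on rubber feet, 0.6 to 1 kg, with dark vent slots across the far part of its roof. Origin: centre of its underside, z up, x from its front panel to its back. Its key stands on the roof (50 mm high), on the centre line 10 mm forward of (own -x from) the centre. Pressing it with more than 25 N spoils it.
- counter: Frequency counter, the middle-height unit, with the long bar key: loose grey sheet-metal box 92 x 104 x 60 mm (x, y, height) on rubber feet, 0.6 to 1 kg, with dark vent slots across the far part of its roof. Origin: centre of its underside, z up, x from its front panel to its back. Its key stands on the roof (60 mm high), on the centre line 10 mm forward of (own -x from) the centre. Pressing it with more than 25 N spoils it.
- round_key (a joint): Black round push key, 30 mm across, on the power supply. It slides straight down: joint value is its depth in m, 0 fully out to 0.012 fully in; 0 to 0.002 at the start. It needs a steady push of about 4 N over the whole way, has no spring and stays where it is left; it counts as in beyond 0.006 (halfway).
- round_key_top (a point): Centre of the top face of the round push key; moves down with it. The key stands 18 mm proud of the roof when out, 6 mm when fully in; a flat metal collar 3 mm high surrounds it on the roof.
- square_key (a joint): Black square push key, 28 x 28 mm, on the signal generator. It slides straight down: joint value is its depth in m, 0 fully out to 0.012 fully in; 0 to 0.002 at the start. It needs a steady push of about 4 N over the whole way, has no spring and stays where it is left; it counts as in beyond 0.006 (halfway).
- square_key_top (a point): Centre of the top face of the square push key; moves down with it. The key stands 18 mm proud of the roof when out, 6 mm when fully in; a flat metal collar 3 mm high surrounds it on the roof.
- bar_key (a joint): Black bar push key, 18 mm (x of the unit) x 62 mm (y), on the frequency counter. It slides straight down: joint value is its depth in m, 0 fully out to 0.012 fully in; 0 to 0.002 at the start. It needs a steady push of about 4 N over the whole way, has no spring and stays where it is left; it counts as in beyond 0.006 (halfway).
- bar_key_top (a point): Centre of the top face of the bar push key; moves down with it. The key stands 18 mm proud of the roof when out, 6 mm when fully in; a flat metal collar 3 mm high surrounds it on the roof.
- jar: Bystander, loose, to be left alone: glass jar with a grey lid, 32 mm across, 45 mm high, standing among the units. Origin: its underside.
- screwdriver: Bystander, loose, to be left alone: screwdriver 160 mm long lying among the units, black handle. Origin: its underside.
- spool: Bystander, loose, to be left alone: grey plastic spool 54 mm across, 40 mm high, behind the units. Origin: its underside.
- mug: Bystander, loose, to be left alone: white mug 76 mm across, 85 mm high, behind the units. Origin: its underside.
- heatsink: Bystander, loose, to be left alone: finned aluminium heat sink 60 x 50 x 34 mm, behind the units. Origin: its underside.
- adapter: Bystander, loose, to be left alone: metal connector adapter, a 26 mm cylinder with a brass neck, 46 mm high, in front of the units. Origin: its underside.
There are look-alikes about, which are no part of the job. Leave any orange look-alike of the supply alone.

How it is judged (in metres and radians):
On the way, in this order (a step that is already met when the one before it is completed fails the run):
1. the power supply's round key is in (value of joint round_key above 0.006 m), for 0.1 s.
2. the signal generator's square key is in (value of joint square_key above 0.006 m), for 0.1 s.
3. the frequency counter's bar key is in (value of joint bar_key above 0.006 m), for 0.1 s.
At the end, for the whole second after the job is handed in: All three keys are more than 6 mm in (of 12), pressed in the order round, square, bar; the units stand upright, at rest, within 15 mm of where they started, and the bystanders within 20 mm (value of joint each of round_key, square_key, bar_key above 0.006 m and distance of each of supply, generator, counter from where it was at the start of the episode below 0.015 m and angle between each of supply, generator, counter's own z axis and vertical below 0.05 rad and linear speed of each of supply, generator, counter below 0.02 m/s and distance of each of jar, screwdriver, spool, mug, heatsink, adapter from where it was at the start of the episode below 0.02 m); the robot touches nothing.
It fails at once if the square key went in (over 5 mm) before the round key (value of joint square_key above 0.005 m and value of joint round_key below 0.006 m).
It fails at once if the bar key went in (over 5 mm) before the square key (value of joint bar_key above 0.005 m and value of joint square_key below 0.006 m).
It fails at once if a unit or its key was pressed with more than 25 N (contact force between any of the fingers, the arm and supply above 25 N or contact force between any of the fingers, the arm and generator above 25 N or contact force between any of the fingers, the arm and counter above 25 N).
It fails at once if a unit was lifted (8 mm), tipped (0.1 rad) or shifted (15 mm) (height (world z) of any of supply, generator, counter above 0.008 m or angle between any of supply, generator, counter's own z axis and vertical above 0.1 rad or distance of any of supply, generator, counter from where it was at the start of the episode above 0.015 m).
It fails at once if a bystander was moved more than 20 mm (distance of any of jar, screwdriver, spool, mug, heatsink, adapter from where it was at the start of the episode above 0.02 m).
It also fails if it takes over 51 s, if anything falls off the work surface, if the arm or the gripper's body presses on something with over 40 N, if the wrist force passes 120 N, or if a joint passes its speed limit or range.

## Robot

A 7-joint arm with a two-finger parallel gripper is mounted at the origin on the work surface. World frame = base frame: x ahead of the robot, y to its left, z up, the work surface at z = 0. Lengths are in m, angles in degrees, forces in N, time in s.
With the tool pointing down it reaches from about 0.425 to 0.875 m from the base axis. Payload 4.7 kg.
Tool frame: the origin (TCP) lies midway between the tips of the shut fingers; the grasp point (between the pads) lies 19 mm behind it; z points along the fingers, x is the direction in which the jaws open and shut, and the axes are right-handed (so a half turn about z gives the same grasp; the last joint's range is limited). The gripper opens to 87 mm and grips with 3 to 60 N. Pads are 19 mm wide; open, the fingers measure 117 mm over their backs; the gripper's body (75 mm by 190 mm) begins 51 mm behind the grasp point.
Start: joints at [70.537, 18.392, -4.016, 83.108, 1.295, 78.541, -3.26], TCP at [0.225, -0.61, 0.223] pointing down, gripper open.
Joint ranges: [-163.93, 163.93], [-17.29, 119.83], [-79.2, 71.16], [3.27, 140.29], [-89.18, 269.18], [5.43, 117.66], [-154.24, 154.24]. Speed limits (degrees/s): [147.25, 147.25, 180, 180, 180, 180, 180].

## Interface

Orientations are given as [roll, pitch, yaw] about the fixed x, y, z axes, in that order (R = Rz(yaw) Ry(pitch) Rx(roll)).
In Python, from cell import env gives the robot as it stands.
- The arm moves only by the tool carry_out, never from a script. Its argument "plan" is a list of rows, each an object with "grip": the closure, from 0 (fully open) to 1 (shut); "dp": the shift along the tool's x, y, z in m, a list of three; "rotation": the turn, a rotation vector about the tool's x, y, z in degrees, a list of three. In form: [{"grip": grip, "dp": [dx, dy, dz], "rotation": [wx, wy, wz]}, ...]. A call has 1 to 8 rows; each row shifts and turns the pose as measured when the row begins, along the tool's axes as they then stand; what a row does not reach is not made up. A row lasts 1/12 s, in which the tool goes at most 41.7 mm and 7.16 degrees, less where a joint would pass 70% of its speed; a pose out of reach is approached as far as the arm can. A call is refused whole if a number of a shift passes 0.0417 or a number of a turn 7.16, either way. A call with a gripper value outside its range is refused whole. The fingers move at their own pace and stop on an object; "force" is the grip in N (left out, the last holds). Time passes only in rows, so rows that do not move let the fingers close. It gives the time, the measured TCP pose, the force and the opening at its end, in the units of the state.
- env.get_obs(): the state, without advancing time (a new reading comes with each control period).
- env.read_camera(name): name is "scene" or "side" or "wrist"; returns the picture (420x560x3 uint8, red, green, blue); there is no depth.
- env.camera_params(name): a dict with "fx", "fy", "cx", "cy" (pixels), "R" (3x3) and "t" (3): a world point X has camera coordinates R X + t. Camera axes: x right, y down, z forward; pixel columns grow to the right and rows downward; lengths in m; the calibration is good to about 2 mm. The wrist camera is an equidistant fisheye: a pixel r from the principal point sees the ray r / f radians off the axis. A picture is of the moment at which its call begins: read the wrist's pose just before it. camera_params takes no time and is no camera call; for the wrist camera it gives the pose at the moment of the call.
- env.sign_off(): hands the job in, once; it reports no verdict.
The state is a dict: "time_s": time; "qpos": joint angles; "joint_velocities": joint speeds; "effort": joint torques, N m; "tool_pos": TCP position; "tool_rot": TCP orientation; "force": force on the tool from outside, world axes, zero at the start; "wrist_torque": the same for the moment, N m; "grip_width": finger opening in m.
Only numpy, scipy, OpenCV 4.12 (cv2) and the standard library are available. Lean on these libraries where they do the work, as an engineer would, in place of code of your own. Each camera call takes 0.05 s, during which the arm holds its last target. There are 200 camera calls.

## Working session

There is one attempt and no reset: what is moved stays moved. The work goes in short steps, Python scripts to look and compute and a tool call to move; the robot and the scene stay as the last step left them, time stands still between calls to the robot, and variables do not carry over. Pictures are saved under pics/ and viewed, about 8 in all and at most 12, crops included, and the job is handed in when it is done.

Besides the shell and the picture viewer there is one more tool, called by a JSON object that holds its "api" and its "payload", one argument or row to a line. carry_out: Moves the arm, as the interface text tells. Its arguments: {"type":"object","properties":{"plan":{"type":"array","items":{"type":"object","properties":{"grip":{"type":"number"},"dp":{"type":"array","items":{"type":"number"}},"rotation":{"type":"array","items":{"type":"number"}}}}},"force":{"type":"number"}},"required":["plan"]}

```bash
mkdir -p pics; python3 - <<'E'
from cell import env
import cv2
for n in ("scene","side"):
    cv2.imwrite(f"pics/{n}0.png",cv2.cvtColor(env.read_camera(n),cv2.COLOR_RGB2BGR))
    p=env.camera_params(n);print(n,p)
o=env.get_obs();print(o)
E
```

```text
scene {'fx': 419.7978261878969, 'fy': 419.7978261878969, 'cx': 283.5771518239565, 'cy': 213.0359910597922, 'R': array([[ 0.42753853,  0.90387204,  0.01503833],
       [ 0.66060194, -0.30102747, -0.68774089],
       [-0.61710281,  0.30397008, -0.72580046]]), 't': array([-0.24421236, -0.30939322,  1.3965859 ])}
side {'fx': 506.7120920801421, 'fy': 506.7120920801421, 'cx': 276.2799959639004, 'cy': 208.63348665971165, 'R': array([[-0.80901213, -0.58741202,  0.02113042],
       [-0.35919653,  0.4656079 , -0.80881836],
       [ 0.46527113, -0.66193383, -0.5876788 ]]), 't': array([0.45449445, 0.2574858 , 1.00214866])}
{'time_s': 0.1, 'qpos': array([70.5371283 , 18.43648302, -4.01530677, 83.16636223,  1.29713311,
       78.54097306, -3.26094729]), 'joint_velocities': array([ 0.09897768, -0.09887003,  0.02176615, -0.17029738, -0.15581583,
        0.03051717,  0.03694126]), 'effort': array([ 1.02140400e-04, -4.92569911e+01, -4.05691797e-01, -3.13397777e+01,
       -6.41673035e-02,  3.95473419e-02,  7.82141251e-05]), 'tool_pos': array([ 0.22496828, -0.60931192,  0.22156551]), 'tool_rot': array([ 1.79992477e+02,  9.84705430e-02, -6.97283094e+01]), 'force': array([-0.64394398, -1.20208863,  0.55227364]), 'wrist_torque': array([-0.03044749,  0.00531965,  0.02250004]), 'grip_width': 0.08741510148572089}
```

View pics/scene0.png

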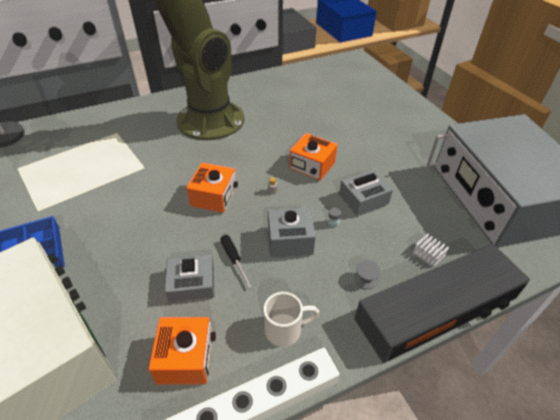

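View pics/side0.png

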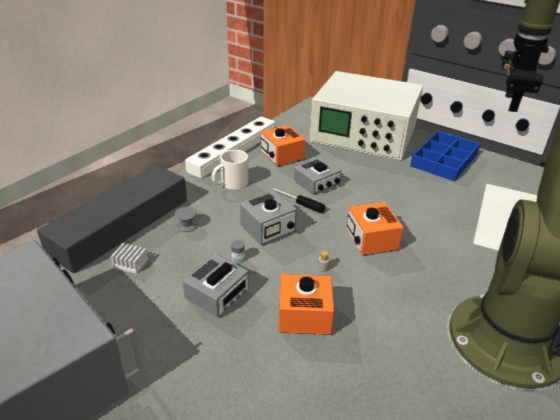

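The grey units are:
- **Supply (round key):** scene (291,216), side (270,205).
- **Generator (square key):** scene (188,267), side (318,170).
- **Counter (bar key):** scene (368,181), side (218,273).

The orange boxes with round keys, at scene (214,177), (313,146) and (185,340), are look-alikes. I'll confirm this in one enlarged crop and measure at the same time.

```bash
cat > h.py <<'E'
import numpy as np,cv2
from cell import env
def ray(p,uv):
    d=p["R"].T@np.array([(uv[0]-p["cx"])/p["fx"],(uv[1]-p["cy"])/p["fy"],1]); return -p["R"].T@p["t"],d
def plane(p,uv,z):
    c,d=ray(p,uv); return c+d*(z-c[2])/d[2]
def proj(p,X):
    c=p["R"]@X+p["t"]; return np.array([p["fx"]*c[0]/c[2]+p["cx"],p["fy"]*c[1]/c[2]+p["cy"]])
def tri(p1,u1,p2,u2):
    (a,d),(b,e)=ray(p1,u1),ray(p2,u2); s=np.linalg.lstsq(np.c_[d,-e],b-a,rcond=None)[0]
    P,Q=a+d*s[0],b+e*s[1]; return (P+Q)/2,np.linalg.norm(P-Q)
E
python3 - <<'E'
from h import *
S={"supply":((291,216),(270,205),.093),"generator":((188,267),(318,170),.068),"counter":((368,181),(218,273),.078)}
P={n:env.camera_params(n) for n in("scene","side")}
I={n:cv2.imread(f"pics/{n}0.png") for n in P}
rows=[]
for j,n in enumerate(P):
    r=[]
    for k,v in S.items():
        x,y=v[j]; c=I[n][y-44:y+44,x-44:x+44]
        r.append(cv2.resize(c,None,fx=3,fy=3,interpolation=cv2.INTER_CUBIC))
        g=cv2.cvtColor(c,cv2.COLOR_BGR2GRAY)
        m=(g[24:64,24:64]<45).astype(np.uint8)
        nn,l,st,ce=cv2.connectedComponentsWithStats(m)
        for i in range(1,nn):
            if st[i,4]>25:
                u=ce[i]+[x-20,y-20]; print(k,n,u.round(1),st[i],plane(P[n],u,v[2]-.004).round(3))
    rows.append(np.hstack(r))
cv2.imwrite("pics/crop1.png",np.vstack(rows))
E
```

```text
supply scene [290.1 216.2] [15 16 10 10 76] [0.578 0.012 0.089]
generator scene [187.9 265.2] [ 15  13  11  11 110] [ 0.596 -0.242  0.064]
counter scene [364.5 179.4] [ 7 14 21 10 98] [0.528 0.253 0.074]
supply side [269.9 203.7] [15 14 11 10 93] [0.571 0.017 0.089]
generator side [319.6 166.3] [15 12 14  9 81] [ 0.589 -0.238  0.064]
counter side [218.9 273.7] [  9  10  25  22 240] [0.519 0.26  0.074]
```

View pics/crop1.png

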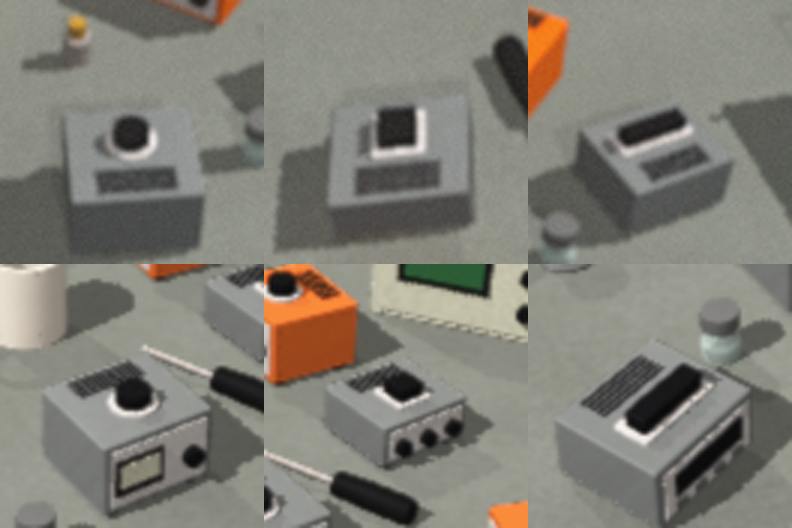

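The crops confirm all three grey units: round, square and bar keys in white collars, with dark vents. Next I'll check clearance to the scope and the bar's direction.

```bash
python3 - <<'E'
from h import *
p,s=env.camera_params("scene"),env.camera_params("side")
print("scope",plane(p,(115,372),0).round(3),plane(s,(313,140),0).round(3),plane(s,(403,158),0).round(3),plane(s,(413,108),.0).round(3))
a,b=plane(p,(355,182.5),.077),plane(p,(375,176),.077);print("bar",a,b,np.degrees(np.arctan2(*(b-a)[1::-1])))
a,b=plane(s,(211,283),.077),plane(s,(228,266),.077);print("bar side",a,b,np.degrees(np.arctan2(*(b-a)[1::-1])))
E
```

```text
scope [ 0.734 -0.437  0.   ] [ 0.746 -0.458  0.   ] [ 0.463 -0.533  0.   ] [ 0.589 -0.896  0.   ]
bar [0.5304202  0.22142819 0.077     ] [0.53057315 0.2827885  0.077     ] 89.85718270269624
bar side [0.51177561 0.29143148 0.077     ] [0.51720085 0.23336871 0.077     ] -84.66192268521391
```

{"api": "carry_out", "payload": {
  "plan": [
    {"grip": 1, "dp": [0, -0.039, -0.005], "rotation": [0, 0, -3.5]},
    {"grip": 1, "dp": [0, -0.039, -0.005], "rotation": [0, 0, -3.5]},
    {"grip": 1, "dp": [0, -0.039, -0.005], "rotation": [0, 0, -3.5]},
    {"grip": 1, "dp": [0, -0.039, 0], "rotation": [0, 0, -3.5]},
    {"grip": 1, "dp": [0, -0.039, 0], "rotation": [0, 0, -3.5]},
    {"grip": 1, "dp": [0, -0.039, 0], "rotation": [0, 0, -3.5]},
    {"grip": 1, "dp": [0, -0.039, 0], "rotation": [0, 0, -3.5]},
    {"grip": 1, "dp": [0, -0.039, 0], "rotation": [0, 0, -3.5]}
  ]
}}

```text
time_s: 0.77
tool_pos: [0.4802, -0.4471, 0.2294]
tool_rot: [179.6, 0.7, -42.1]
force: [-0.4, -0.1, 0.4]
grip_width: 0.0415
```

{"api": "carry_out", "payload": {
  "plan": [
    {"grip": 1, "dp": [0, -0.039, 0], "rotation": [0, 0, -3.5]},
    {"grip": 1, "dp": [0, -0.039, 0], "rotation": [0, 0, -3.5]},
    {"grip": 1, "dp": [0, -0.039, 0], "rotation": [0, 0, -3.5]},
    {"grip": 1, "dp": [0, -0.039, 0], "rotation": [0, 0, -3.5]},
    {"grip": 1, "dp": [0, -0.039, 0], "rotation": [0, 0, -3.5]},
    {"grip": 1, "dp": [0, -0.039, 0], "rotation": [0, 0, -3.5]},
    {"grip": 1, "dp": [0, -0.039, 0], "rotation": [0, 0, -3.5]},
    {"grip": 1, "dp": [-0.02, -0.039, 0], "rotation": [0, 0, -3.5]}
  ]
}}

```text
time_s: 1.43
tool_pos: [0.6206, -0.1621, 0.222]
tool_rot: [-179.8, 1.0, -12.6]
force: [-1.0, 0.4, 0.0]
grip_width: 0.001
```

{"api": "carry_out", "payload": {
  "plan": [
    {"grip": 1, "dp": [-0.02, -0.03, 0], "rotation": [0, 0, -3.5]},
    {"grip": 1, "dp": [-0.02, -0.02, 0], "rotation": [0, 0, -3.5]},
    {"grip": 1, "dp": [0, 0, 0], "rotation": [0, 0, -3]},
    {"grip": 1, "dp": [0, 0, 0], "rotation": [0, 0, 0]}
  ]
}}

```text
time_s: 1.77
tool_pos: [0.5887, -0.0864, 0.2208]
tool_rot: [-179.1, 1.2, -0.8]
force: [-0.8, -0.5, 0.4]
grip_width: 0.0007
```

```bash
python3 - <<'E'
from h import *
p=env.camera_params("wrist");im=env.read_camera("wrist")
cv2.imwrite("pics/w1.png",cv2.cvtColor(im,cv2.COLOR_RGB2BGR));print(p)
o=env.get_obs();print(o["tool_pos"],o["tool_rot"],o["qpos"],o["force"])
E
```

```text
{'fx': 325.19226210127806, 'fy': 325.19226210127806, 'cx': 278.6800789919237, 'cy': 209.67455834198114, 'R': array([[ 0.99967531, -0.01358016, -0.02156035],
       [-0.00820907, -0.9726739 ,  0.23203039],
       [-0.0241222 , -0.23177806, -0.97246956]]), 't': array([-0.58573545, -0.10667799,  0.38288299])}
[ 0.58873368 -0.08569973  0.22086879] [-179.08166872    1.24387543   -0.93120018] [ 32.79884493  15.3658835  -31.88104121  89.33080828   7.28194448
  78.89038494  -0.6737049 ] [-0.46903419  0.74936597 -0.61566331]
```

View pics/w1.png

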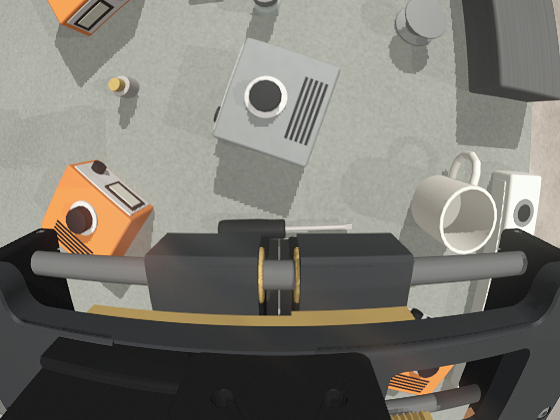

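The wrist view shows the supply, with its round key at (265,96). I'll cast that ray.

```bash
cat >> h.py <<'E'
def wplane(p,uv,z):
    v=cv2.fisheye.undistortPoints(np.array([[uv]],float),np.array([[p["fx"],0,p["cx"]],[0,p["fy"],p["cy"]],[0,0,1.]]),np.zeros(4))[0,0]
    d=p["R"].T@np.r_[v,1]; c=-p["R"].T@p["t"]; return c+d*(z-c[2])/d[2]
def blob(im,uv,w=40,th=60):
    x,y=map(int,uv);x0,y0=max(x-w,0),max(y-w,0);g=im[y0:y+w,x0:x+w].max(2)
    n,l,s,c=cv2.connectedComponentsWithStats((g<th).astype(np.uint8))
    i=1+np.argmin(np.hypot(*(c[1:]-[x-x0,y-y0]).T)+1000*(s[1:,4]<30)); m=(l==i).astype(np.uint8)
    return c[i]+[x0,y0],s[i],cv2.minAreaRect(cv2.findNonZero(m))
E
python3 - <<'E'
from h import *
p=env.camera_params("wrist");im=cv2.imread("pics/w1.png")
u,s,r=blob(im,(265,96));print(u,s,r,wplane(p,u,.092))
from scipy.spatial.transform import Rotation as Ro
print(Ro.from_euler('xyz',env.get_obs()["tool_rot"],degrees=True).as_matrix().round(3))
E
```

```text
[268.5 110. ] [43 54  2  1  2] ((43.5, 54.0), (1.0, 0.0), 180.0) [ 0.57896912 -0.00062641  0.092     ]
[[ 1.    -0.017 -0.021]
 [-0.016 -1.     0.016]
 [-0.022 -0.016 -1.   ]]
```

```bash
sed -i 's/th=60/th=85/' h.py; python3 - <<'E'
from h import *
p=env.camera_params("wrist");im=cv2.imread("pics/w1.png")
print(im[96,265]);u,s,r=blob(im,(265,96));print(u,s,r,wplane(p,u,.092),wplane(p,(265,96),.092))
E
```

```text
[76 78 77]
[264.89252949  95.61336828] [ 24  25  32  31 763] ((40.000003814697266, 39.5), (30.405588150024414, 30.405588150024414), 45.0) [0.57596251 0.01254111 0.092     ] [0.57605287 0.01218513 0.092     ]
```

{"api": "carry_out", "payload": {
  "plan": [
    {"grip": 1, "dp": [-0.006, -0.04, 0], "rotation": [-0.9, 1.2, 0]},
    {"grip": 1, "dp": [-0.006, -0.04, 0.02], "rotation": [0, 0, 0]},
    {"grip": 1, "dp": [0, -0.018, 0.03], "rotation": [0, 0, 0]},
    {"grip": 1, "dp": [0, 0, 0.03], "rotation": [0, 0, 0]},
    {"grip": 1, "dp": [0, 0, 0.015], "rotation": [0, 0, 0]},
    {"grip": 1, "dp": [0, 0, 0], "rotation": [0, 0, 0]},
    {"grip": 1, "dp": [0, 0, 0], "rotation": [0, 0, 0]}
  ]
}}

```text
time_s: 2.4
tool_pos: [0.5827, 0.0053, 0.1234]
tool_rot: [179.9, -0.3, -2.5]
force: [0.2, 0.3, 1.3]
grip_width: 0.0003
```

{"api": "carry_out", "payload": {
  "plan": [
    {"grip": 1, "dp": [-0.007, -0.008, 0.01], "rotation": [0, 0, 0]},
    {"grip": 1, "dp": [0, 0, 0.01], "rotation": [0, 0, 0]},
    {"grip": 1, "dp": [0, 0, 0.003], "rotation": [0, 0, 0]},
    {"grip": 1, "dp": [0, 0, 0], "rotation": [0, 0, 0]}
  ]
}}

```text
time_s: 2.73
tool_pos: [0.58, 0.0084, 0.1025]
tool_rot: [179.8, -0.5, -3.1]
force: [0.3, -0.4, -0.5]
grip_width: 0.0006
```

```bash
python3 - <<'E'
from h import *
o=env.get_obs();print(o["tool_pos"],o["tool_rot"],o["force"])
s=env.read_camera("scene")[166:266,240:350];t=env.read_camera("side")[150:250,215:325]
cv2.imwrite("pics/c2.png",cv2.cvtColor(cv2.resize(np.hstack([s,t]),None,fx=3.6,fy=3.6,interpolation=2),cv2.COLOR_RGB2BGR))
E
```

```text
[0.57996044 0.00836466 0.1025164 ] [179.83988652  -0.54661904  -3.07514568] [ 0.31786963 -0.36008302 -0.49499263]
```

View pics/c2.png

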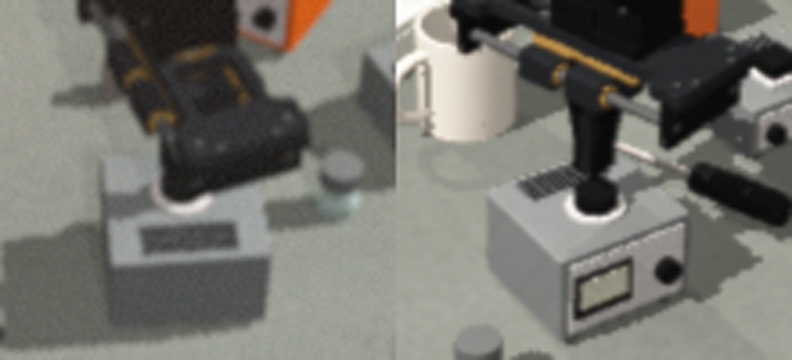

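The fingertip is above the round key in both views, so I'll press in small steps.

{"api": "carry_out", "payload": {
  "plan": [
    {"grip": 1, "dp": [-0.004, -0.005, 0.001], "rotation": [0, 0, 0]},
    {"grip": 1, "dp": [0, 0, 0.004], "rotation": [0, 0, 0]},
    {"grip": 1, "dp": [0, 0, 0.003], "rotation": [0, 0, 0]},
    {"grip": 1, "dp": [0, 0, 0.003], "rotation": [0, 0, 0]},
    {"grip": 1, "dp": [0, 0, 0.003], "rotation": [0, 0, 0]}
  ]
}}

```text
time_s: 3.25
tool_pos: [0.5788, 0.013, 0.091]
tool_rot: [179.8, -0.9, -3.2]
force: [-1.7, -0.7, 4.5]
grip_width: 0.0007
```

{"api": "carry_out", "payload": {
  "plan": [
    {"grip": 1, "dp": [0, 0, 0.003], "rotation": [0, 0, 0]},
    {"grip": 1, "dp": [0, 0, 0.003], "rotation": [0, 0, 0]},
    {"grip": 1, "dp": [0, 0, 0.003], "rotation": [0, 0, 0]}
  ]
}}

```text
time_s: 3.5
tool_pos: [0.5789, 0.013, 0.0822]
tool_rot: [179.8, -0.9, -3.2]
force: [-2.0, 0.1, 4.3]
grip_width: 0.0003
```

Depth is about 11 mm at a steady 4 N. I'll retract and go look at the generator.

{"api": "carry_out", "payload": {
  "plan": [
    {"grip": 1, "dp": [0, 0, -0.01], "rotation": [0, 0, 0]},
    {"grip": 1, "dp": [0, 0, -0.04], "rotation": [0, 0, 0]},
    {"grip": 1, "dp": [0, 0, -0.04], "rotation": [0, 0.9, -3.2]},
    {"grip": 1, "dp": [0, 0, -0.04], "rotation": [0, 0, 0]},
    {"grip": 1, "dp": [0.005, 0.04, -0.02], "rotation": [0, 0, 0]},
    {"grip": 1, "dp": [0.005, 0.04, 0], "rotation": [0, 0, 0]},
    {"grip": 1, "dp": [0.005, 0.04, 0], "rotation": [0, 0, 0]},
    {"grip": 1, "dp": [0.005, 0.04, 0], "rotation": [0, 0, 0]}
  ]
}}

```text
time_s: 4.17
tool_pos: [0.5983, -0.1328, 0.2415]
tool_rot: [179.9, -2.0, 1.7]
force: [0.1, 0.1, -0.1]
grip_width: 0.0005
```

{"api": "carry_out", "payload": {
  "plan": [
    {"grip": 1, "dp": [0, 0.04, 0], "rotation": [0, 0, 0]},
    {"grip": 1, "dp": [0, 0.04, 0], "rotation": [0, 0, 0]},
    {"grip": 1, "dp": [0, 0.04, 0], "rotation": [0, 0, 0]},
    {"grip": 1, "dp": [0, 0.04, 0], "rotation": [0, 0, 0]},
    {"grip": 1, "dp": [0, 0.03, 0], "rotation": [0, 0, 0]},
    {"grip": 1, "dp": [0, 0, 0], "rotation": [0, 0, 0]},
    {"grip": 1, "dp": [0, 0, 0], "rotation": [0, 0, 0]}
  ]
}}

```text
time_s: 4.75
tool_pos: [0.6019, -0.3456, 0.245]
tool_rot: [179.5, -2.4, 0.9]
force: [0.4, 0.6, 0.4]
grip_width: 0.0001
```

```bash
python3 - <<'E'
from h import *
p=env.camera_params("wrist");im=env.read_camera("wrist");o=env.get_obs();print(o["tool_pos"],o["tool_rot"])
cv2.imwrite("pics/w2.png",cv2.cvtColor(im,cv2.COLOR_RGB2BGR))
# predicted pixel of generator key
X=np.array([.593,-.24,.066]);k=cv2.Rodrigues(p["R"])[0]
c=p["R"]@X+p["t"];a=np.arctan2(np.hypot(c[0],c[1]),c[2]);g=np.arctan2(c[1],c[0])
uv=[p["cx"]+p["fx"]*a*np.cos(g),p["cy"]+p["fx"]*a*np.sin(g)];print("pred",uv)
u,s,r=blob(im,uv);print(u,s,r,wplane(p,u,.067))
E
```

```text
[ 0.60133921 -0.3466012   0.24475654] [179.39197476  -2.31009337   0.85072826]
pred [np.float64(263.7807178239435), np.float64(89.30057210115835)]
[264.11692308  94.25538462] [ 26  30  32  31 650] ((41.20000076293945, 45.400001525878906), (25.930675506591797, 25.298221588134766), 18.434947967529297) [ 0.5934351  -0.24534357  0.067     ]
```

View pics/w2.png

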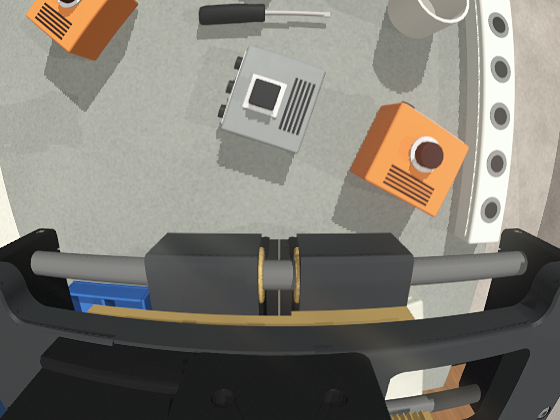

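The square key is at (264,94), which gives (0.593, -0.245). Moving over it.

{"api": "carry_out", "payload": {
  "plan": [
    {"grip": 1, "dp": [-0.002, -0.04, 0], "rotation": [0, -2.3, 0]},
    {"grip": 1, "dp": [-0.002, -0.04, 0.02], "rotation": [0, 0, 0]},
    {"grip": 1, "dp": [-0.002, -0.022, 0.03], "rotation": [0, 0, 0]},
    {"grip": 1, "dp": [0, 0, 0.04], "rotation": [0, 0, 0]},
    {"grip": 1, "dp": [0, 0, 0.03], "rotation": [0, 0, 0]},
    {"grip": 1, "dp": [0, 0, 0], "rotation": [0, 0, 0]},
    {"grip": 1, "dp": [0, 0, 0], "rotation": [0, 0, 0]}
  ]
}}

```text
time_s: 5.38
tool_pos: [0.5973, -0.2316, 0.1249]
tool_rot: [179.4, -0.5, 1.5]
force: [0.7, -0.7, 0.9]
grip_width: 0.0005
```

{"api": "carry_out", "payload": {
  "plan": [
    {"grip": 1, "dp": [-0.004, 0.013, 0.01], "rotation": [0, 0, 0]},
    {"grip": 1, "dp": [0, 0, 0.02], "rotation": [0, 0, 0]},
    {"grip": 1, "dp": [0, 0, 0.01], "rotation": [0, 0, 0]},
    {"grip": 1, "dp": [0, 0, 0.004], "rotation": [0, 0, 0]},
    {"grip": 1, "dp": [0, 0, 0], "rotation": [0, 0, 0]},
    {"grip": 1, "dp": [0, 0, 0], "rotation": [0, 0, 0]}
  ]
}}

```text
time_s: 5.88
tool_pos: [0.5986, -0.2509, 0.0884]
tool_rot: [178.9, -1.1, 1.4]
force: [0.2, -0.2, -0.4]
grip_width: 0.0003
```

{"api": "carry_out", "payload": {
  "plan": [
    {"grip": 1, "dp": [-0.006, -0.006, 0.005], "rotation": [0.8, -1.0, 0]},
    {"grip": 1, "dp": [0, 0, 0.005], "rotation": [0, 0, 0]},
    {"grip": 1, "dp": [0, 0, 0.003], "rotation": [0, 0, 0]},
    {"grip": 1, "dp": [0, 0, 0], "rotation": [0, 0, 0]}
  ]
}}

```text
time_s: 6.22
tool_pos: [0.5937, -0.246, 0.0772]
tool_rot: [179.7, -0.3, 1.4]
force: [-0.0, -0.6, -0.3]
grip_width: 0.0004
```

{"api": "carry_out", "payload": {
  "plan": [
    {"grip": 1, "dp": [0, 0, 0.003], "rotation": [0, 0, 0]},
    {"grip": 1, "dp": [0, 0, 0.003], "rotation": [0, 0, 0]},
    {"grip": 1, "dp": [0, 0, 0.003], "rotation": [0, 0, 0]},
    {"grip": 1, "dp": [0, 0, 0.003], "rotation": [0, 0, 0]},
    {"grip": 1, "dp": [0, 0, 0.003], "rotation": [0, 0, 0]}
  ]
}}

```text
time_s: 6.63
tool_pos: [0.5945, -0.246, 0.0626]
tool_rot: [179.6, -0.3, 1.4]
force: [-0.7, -0.1, 4.8]
grip_width: 0.0003
```

{"api": "carry_out", "payload": {
  "plan": [
    {"grip": 1, "dp": [0, 0, 0.003], "rotation": [0, 0, 0]},
    {"grip": 1, "dp": [0, 0, 0.002], "rotation": [0, 0, 0]}
  ]
}}

```text
time_s: 6.8
tool_pos: [0.5945, -0.246, 0.0577]
tool_rot: [179.6, -0.3, 1.4]
force: [-1.4, 0.5, 4.7]
grip_width: 0.0005
```

Both keys are done so far (square about 10 mm in). On to the counter.

{"api": "carry_out", "payload": {
  "plan": [
    {"grip": 1, "dp": [0, 0, -0.01], "rotation": [0, 0, 0]},
    {"grip": 1, "dp": [0, 0, -0.04], "rotation": [0, 0, 0]},
    {"grip": 1, "dp": [0, 0, -0.04], "rotation": [0, 0, 0]},
    {"grip": 1, "dp": [0, 0, -0.04], "rotation": [0, 0, 0]},
    {"grip": 1, "dp": [0, 0, -0.04], "rotation": [0, 0, 0]},
    {"grip": 1, "dp": [0, -0.04, -0.02], "rotation": [0, 0, 0]},
    {"grip": 1, "dp": [-0.01, -0.04, 0], "rotation": [0, 0, 0]},
    {"grip": 1, "dp": [-0.01, -0.04, 0], "rotation": [0, 0, 0]}
  ]
}}

```text
time_s: 7.47
tool_pos: [0.5699, -0.1377, 0.252]
tool_rot: [179.6, -0.3, 0.4]
force: [-0.0, -0.3, -0.6]
grip_width: 0.0006
```

{"api": "carry_out", "payload": {
  "plan": [
    {"grip": 1, "dp": [-0.01, -0.04, 0], "rotation": [0, 0, 0]},
    {"grip": 1, "dp": [-0.01, -0.04, 0], "rotation": [0, 0, 0]},
    {"grip": 1, "dp": [-0.01, -0.04, 0], "rotation": [0, 0, 0]},
    {"grip": 1, "dp": [-0.01, -0.04, 0], "rotation": [0, 0, 0]},
    {"grip": 1, "dp": [-0.01, -0.04, 0], "rotation": [0, 0, 0]},
    {"grip": 1, "dp": [0, -0.04, 0], "rotation": [0, 0, 0]},
    {"grip": 1, "dp": [0, 0, 0], "rotation": [0, 0, 0]},
    {"grip": 1, "dp": [0, 0, 0], "rotation": [0, 0, 0]}
  ]
}}

```text
time_s: 8.13
tool_pos: [0.5144, 0.1197, 0.257]
tool_rot: [179.6, -1.2, 1.2]
force: [0.3, -1.5, -0.5]
grip_width: 0.0004
```

{"api": "carry_out", "payload": {
  "plan": [
    {"grip": 1, "dp": [0.01, -0.03, 0.01], "rotation": [0, -1.2, 0]},
    {"grip": 1, "dp": [0, 0, 0], "rotation": [0, 0, 0]},
    {"grip": 1, "dp": [0, 0, 0], "rotation": [0, 0, 0]}
  ]
}}

```text
time_s: 8.38
tool_pos: [0.525, 0.1503, 0.2471]
tool_rot: [179.6, 0.0, 1.2]
force: [0.6, -1.5, 0.7]
grip_width: 0.0007
```

```bash
python3 - <<'E'
from h import *
p=env.camera_params("wrist");im=env.read_camera("wrist");o=env.get_obs();print(o["tool_pos"],o["tool_rot"])
cv2.imwrite("pics/w3.png",cv2.cvtColor(im,cv2.COLOR_RGB2BGR))
X=np.array([.524,.256,.077])
c=p["R"]@X+p["t"];a=np.arctan2(np.hypot(c[0],c[1]),c[2]);g=np.arctan2(c[1],c[0])
uv=[p["cx"]+p["fx"]*a*np.cos(g),p["cy"]+p["fx"]*a*np.sin(g)];print("pred",uv)
u,s,r=blob(im,uv,50);print(u,s,r,wplane(p,u,.077))
E
```

```text
[0.52461525 0.15073216 0.24674494] [1.79643835e+02 4.19967382e-02 1.20699272e+00]
pred [np.float64(279.3041825496322), np.float64(88.6920647600314)]
[280.05731832  90.57318321] [ 43  24  17  58 977] ((51.0, 52.5), (57.0, 16.0), 90.0) [0.52479995 0.25407026 0.077     ]
```

View pics/w3.png

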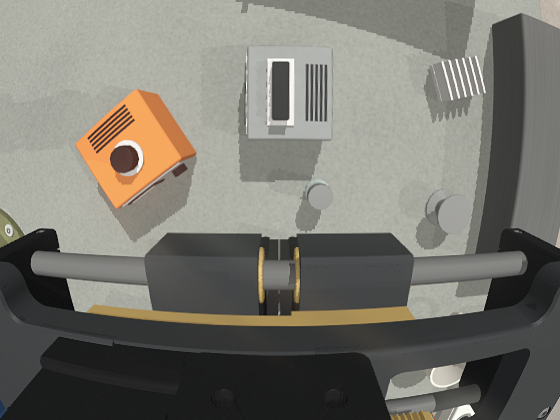

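The bar key is at (280,91), which gives (0.525, 0.254), and it lies along y. Moving over it.

{"api": "carry_out", "payload": {
  "plan": [
    {"grip": 1, "dp": [0, -0.04, 0], "rotation": [0, 0, 0]},
    {"grip": 1, "dp": [0, -0.04, 0.02], "rotation": [0, 0, 0]},
    {"grip": 1, "dp": [0, -0.018, 0.03], "rotation": [0, 0, 0]},
    {"grip": 1, "dp": [0, 0, 0.04], "rotation": [0, 0, 0]},
    {"grip": 1, "dp": [0, 0, 0.02], "rotation": [0, 0, 0]},
    {"grip": 1, "dp": [0, 0, 0], "rotation": [0, 0, 0]},
    {"grip": 1, "dp": [0, 0, 0], "rotation": [0, 0, 0]}
  ]
}}

```text
time_s: 9.02
tool_pos: [0.5294, 0.2417, 0.1352]
tool_rot: [179.6, -0.4, 0.2]
force: [0.1, -0.3, 1.0]
grip_width: 0.0005
```

{"api": "carry_out", "payload": {
  "plan": [
    {"grip": 1, "dp": [-0.005, -0.012, 0.015], "rotation": [0, 0, 0]},
    {"grip": 1, "dp": [0, 0, 0.02], "rotation": [0, 0, 0]},
    {"grip": 1, "dp": [0, 0, 0.008], "rotation": [0, 0, 0]},
    {"grip": 1, "dp": [0, 0, 0], "rotation": [0, 0, 0]},
    {"grip": 1, "dp": [0, 0, 0], "rotation": [0, 0, 0]}
  ]
}}

```text
time_s: 9.43
tool_pos: [0.5318, 0.2491, 0.0992]
tool_rot: [179.6, -1.1, -0.5]
force: [0.2, 0.9, 0.8]
grip_width: 0.0006
```

{"api": "carry_out", "payload": {
  "plan": [
    {"grip": 1, "dp": [-0.007, -0.005, 0.006], "rotation": [0, -1.0, 0]},
    {"grip": 1, "dp": [0, 0, 0.006], "rotation": [0, 0, 0]},
    {"grip": 1, "dp": [0, 0, 0], "rotation": [0, 0, 0]},
    {"grip": 1, "dp": [0, 0, 0], "rotation": [0, 0, 0]}
  ]
}}

```text
time_s: 9.77
tool_pos: [0.5275, 0.2543, 0.0906]
tool_rot: [179.7, -0.4, -0.6]
force: [0.1, 0.6, 0.0]
grip_width: 0.0007
```

{"api": "carry_out", "payload": {
  "plan": [
    {"grip": 1, "dp": [-0.003, 0, 0.003], "rotation": [0, 0, 0]},
    {"grip": 1, "dp": [0, 0, 0.003], "rotation": [0, 0, 0]},
    {"grip": 1, "dp": [0, 0, 0.003], "rotation": [0, 0, 0]},
    {"grip": 1, "dp": [0, 0, 0.003], "rotation": [0, 0, 0]},
    {"grip": 1, "dp": [0, 0, 0.003], "rotation": [0, 0, 0]}
  ]
}}

```text
time_s: 10.18
tool_pos: [0.525, 0.2547, 0.0756]
tool_rot: [179.8, -0.5, -0.6]
force: [-1.7, -0.6, 4.9]
grip_width: 0.0001
```

{"api": "carry_out", "payload": {
  "plan": [
    {"grip": 1, "dp": [0, 0, 0.003], "rotation": [0, 0, 0]},
    {"grip": 1, "dp": [0, 0, 0.003], "rotation": [0, 0, 0]},
    {"grip": 1, "dp": [0, 0, 0.002], "rotation": [0, 0, 0]}
  ]
}}

```text
time_s: 10.43
tool_pos: [0.525, 0.2547, 0.0676]
tool_rot: [179.7, -0.5, -0.6]
force: [-1.6, -1.1, 4.3]
grip_width: 0.0005
```

Retracting the arm and moving it aside (back towards +y) for a final check.

{"api": "carry_out", "payload": {
  "plan": [
    {"grip": 1, "dp": [0, 0, -0.01], "rotation": [0, 0, 0]},
    {"grip": 1, "dp": [0, 0, -0.04], "rotation": [0, 0, 0]},
    {"grip": 1, "dp": [0, 0, -0.04], "rotation": [0, 0, 0]},
    {"grip": 1, "dp": [0, 0, -0.04], "rotation": [0, 0, 0]},
    {"grip": 1, "dp": [0, -0.02, -0.04], "rotation": [0, 0, 0]},
    {"grip": 1, "dp": [0, 0, -0.02], "rotation": [0, 0, 0]},
    {"grip": 1, "dp": [0, 0, 0], "rotation": [0, 0, 0]},
    {"grip": 1, "dp": [0, 0, 0], "rotation": [0, 0, 0]}
  ]
}}

```text
time_s: 11.1
tool_pos: [0.5222, 0.2742, 0.2625]
tool_rot: [179.8, -0.2, -0.6]
force: [-0.3, 0.0, -1.4]
grip_width: 0.0005
```

```bash
python3 - <<'E'
from h import *
o=env.get_obs();print(o["tool_pos"],o["force"],np.abs(o["joint_velocities"]).max())
a=env.read_camera("scene")[130:310,150:410];b=env.read_camera("side")[130:310,160:360]
cv2.imwrite("pics/end.png",cv2.cvtColor(cv2.resize(np.hstack([a,b]),None,fx=1.7,fy=1.7,interpolation=2),cv2.COLOR_RGB2BGR))
E
```

```text
[0.52221139 0.27417396 0.26247214] [-0.28768653  0.00877561 -1.4190641 ] 2.410353314062585
```

View pics/end.png

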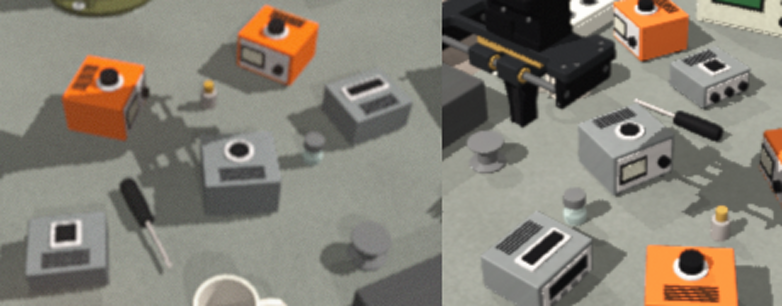

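All three keys are visibly sunk into their collars. The units and bystanders shown are where they started, and the arm is clear. Handing in.

```bash
python3 -c "
from cell import env
print(env.sign_off())"
```

```text
the job is handed in; nothing more can be done
None
```

I pressed the three keys in order: round on the supply, square on the generator, bar on the counter. The job is handed in; sign-off gives no verdict. The whole run took about 11 s of the 51 s allowed.

- **Depth and force:** judged from fingertip height, each key went in about 10–11 mm of 12. The readings I took while pressing showed about 4–5 N. I did not measure the key joints directly.
- **Final pictures:** the scene and side crops show all three keys sunk in their collars and the units upright. The jar, screwdriver, spool, adapter and the visible part of the mug look unmoved by eye. The heat sink was outside those crops, so I did not check it. The arm was about 26 cm above the table, touching nothing.
- **Disagreements:** the scene and side views differed by up to 1 cm on key positions, so I used the wrist camera's positions for the presses. No check failed.

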